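Weigh out a charge of fuel logs on the sprung scale

TASK

Weigh out fuel for the fire pit: leaving the dark billet where it stands, take pressed-wood logs from the board and stand them upright in the empty rings of the scale's pan, one to a ring, until the red pointer comes to rest in the green band. Set each log down gently rather than dropping it, and never drive the pan to its bottom stop. Leave the logs you do not need standing on the board, and do not disturb the other things on the slab.

Things in the scene. Friction and masses are not known exactly. Their poses are not given: they have to be found in the camera images.
- pan (a joint): how far the scale's pan has sunk, m: 0 = empty, grows downward, 0.115 = bottom stop. Vertical travel on a 90 N/m spring (each 100 g sinks it 10.9 mm), damped, settles within about 1.5 s; the pan does not tilt. Its red pointer moves with it before an upright white strip; the pointer's centre line is in the strip's 25 mm tall green band from 0.058 to 0.083
- scale: sprung scale, fixed: blue base 200 x 200 x 56 mm; over it a square 200 mm aluminium pan with four steel rings in a 2 x 2 pattern, 90 mm between centres, pan floor 190 mm over the slab when empty. Origin: centre of the base's underside; x points to the upright white strip (60 wide, 10 thick, 215 mm high, green band all round) 135 mm from the centre, on the side away from the robot
- board: dark wooden board 240 x 240 x 15 mm, fixed to the slab, on which the four fuel logs stand; origin: centre of its underside
- billet: nearly black hardwood billet, upright cylinder 50 mm across, 90 mm high, standing in ring_a of the pan from the start; weight unknown (140 to 260 g); origin: centre of its underside, z up along it
- ring_a (a point): centre of the pan's floor inside one of the rings (near the robot, right, seen with the scale's x axis ahead); moves with the pan. Ring: 60 mm inner and 68 mm outer diameter, 25 mm high above the pan's floor
- ring_b (a point): centre of the pan's floor inside one of the rings (far, right, seen with the scale's x axis ahead); moves with the pan. Ring: 60 mm inner and 68 mm outer diameter, 25 mm high above the pan's floor
- ring_c (a point): centre of the pan's floor inside one of the rings (near the robot, left, seen with the scale's x axis ahead); moves with the pan. Ring: 60 mm inner and 68 mm outer diameter, 25 mm high above the pan's floor
- ring_d (a point): centre of the pan's floor inside one of the rings (far, left, seen with the scale's x axis ahead); moves with the pan. Ring: 60 mm inner and 68 mm outer diameter, 25 mm high above the pan's floor
- log0: pressed-wood fuel log, light brown upright cylinder 50 mm across, 90 mm high with a small dark hole mark on top, standing on the board; weight unknown (135 to 215 g each); origin: centre of its underside, z up along it
- log1: pressed-wood fuel log, light brown upright cylinder 50 mm across, 90 mm high with a small dark hole mark on top, standing on the board; weight unknown (135 to 215 g each); origin: centre of its underside, z up along it
- log2: pressed-wood fuel log, light brown upright cylinder 50 mm across, 90 mm high with a small dark hole mark on top, standing on the board; weight unknown (135 to 215 g each); origin: centre of its underside, z up along it
- log3: pressed-wood fuel log, light brown upright cylinder 50 mm across, 90 mm high with a small dark hole mark on top, standing on the board; weight unknown (135 to 215 g each); origin: centre of its underside, z up along it
- cooker_lid: steel pressure-cooker lid, 200 mm across with a 100 mm black handle sticking out, 54 mm high, lying flat at the back; bystander; origin: centre of its underside
- jar: blue ceramic jar with a white top, 90 mm across, 130 mm high; bystander standing on the right; origin: centre of its underside
- tongs: pair of steel chimta tongs, about 230 mm long, 40 mm wide and 14 mm high, lying along x between the scale and the board; bystander; origin: centre of its underside
- plate: blue plastic plate, 220 mm across, 22 mm high; bystander on the left; origin: centre of its underside
- dispenser: empty clear soap dispenser with a white push-button pump, 68 mm across, 185 mm high; bystander on the right; origin: centre of its underside
- tumbler: steel tumbler, 64 mm across, 85 mm high, standing beyond the tongs; bystander; origin: centre of its underside
Mind the look-alikes: they are no part of the job. What is shaped like the log2 but orange is not meant.

How it is judged (in metres and radians):
At the end, for the whole second after the job is handed in: The pan rests with 58 to 83 mm of travel (pointer in the green band); the billet still stands in its ring; every log stands upright (0.1 rad), either in a ring (underside within 12 mm of the ring point) or on the board (centre within it) (value of joint pan between 0.058 and 0.083 m and velocity of joint pan between -0.005 and 0.005 m/s and angle between billet's own z axis and vertical below 0.1 rad and distance between billet and ring_a below 0.012 m and ((angle between log0's own z axis and vertical below 0.1 rad and (distance between log0 and ring_a below 0.012 m or distance between log0 and ring_b below 0.012 m or distance between log0 and ring_c below 0.012 m or distance between log0 and ring_d below 0.012 m)) or (angle between log0's own z axis and vertical below 0.1 rad and x of log0 in the frame of board between -0.12 and 0.12 m and y of log0 in the frame of board between -0.12 and 0.12 m and height (world z) of log0 below 0.022 m)) and ((angle between log1's own z axis and vertical below 0.1 rad and (distance between log1 and ring_a below 0.012 m or distance between log1 and ring_b below 0.012 m or distance between log1 and ring_c below 0.012 m or distance between log1 and ring_d below 0.012 m)) or (angle between log1's own z axis and vertical below 0.1 rad and x of log1 in the frame of board between -0.12 and 0.12 m and y of log1 in the frame of board between -0.12 and 0.12 m and height (world z) of log1 below 0.022 m)) and ((angle between log2's own z axis and vertical below 0.1 rad and (distance between log2 and ring_a below 0.012 m or distance between log2 and ring_b below 0.012 m or distance between log2 and ring_c below 0.012 m or distance between log2 and ring_d below 0.012 m)) or (angle between log2's own z axis and vertical below 0.1 rad and x of log2 in the frame of board between -0.12 and 0.12 m and y of log2 in the frame of board between -0.12 and 0.12 m and height (world z) of log2 below 0.022 m)) and ((angle between log3's own z axis and vertical below 0.1 rad and (distance between log3 and ring_a below 0.012 m or distance between log3 and ring_b below 0.012 m or distance between log3 and ring_c below 0.012 m or distance between log3 and ring_d below 0.012 m)) or (angle between log3's own z axis and vertical below 0.1 rad and x of log3 in the frame of board between -0.12 and 0.12 m and y of log3 in the frame of board between -0.12 and 0.12 m and height (world z) of log3 below 0.022 m))); the robot touches nothing.
It fails at once if the pan is slammed down (faster than 0.25 m/s) or driven to its bottom stop (over 112 mm) (velocity of joint pan above 0.25 m/s or value of joint pan above 0.112 m).
It fails at once if a bystander is moved more than 30 mm (distance of any of cooker_lid, jar, tongs, plate, dispenser, tumbler from where it was at the start of the episode above 0.03 m).
It also fails if it takes over 72 s, if anything falls off the work surface, if the arm or the gripper's body presses on something with over 40 N, if the wrist force passes 120 N, or if a joint passes its speed limit or range.

ROBOT

A 6-joint arm with a two-finger parallel gripper is mounted at the origin on the work surface. World frame = base frame: x ahead of the robot, y to its left, z up, the work surface at z = 0. Lengths are in mm, angles in rad, forces in N, time in s.
With the tool pointing down it reaches from about 275 to 1000 mm from the base axis. Payload 8.4 kg.
Tool frame: the origin (TCP) lies midway between the tips of the shut fingers; the grasp point (between the pads) lies 19 mm behind it; z points along the fingers, y is the direction in which the jaws open and shut (so a half turn about z gives the same grasp; the last joint's range is limited). The gripper opens to 85 mm and grips with 20 to 120 N. Pads are 22 mm wide; open, the fingers measure 114 mm over their backs; the gripper's body (76 mm by 85 mm) begins 54 mm behind the grasp point. The pads swing forward as they close: fully open they stand 13 mm farther back than shut.
Start: joints at [-1.311, 0.353, 1.633, -0, 1.155, -0.002], TCP at [161.761, -603.706, 231.281] pointing down, gripper open.
Joint ranges: [-2.63, 2.63], [-0.92, 2.1], [0.06, 2.66], [-1.3, 4.44], [0, 2.69], [-3.02, 3.02]. Speed limits (rad/s): [2.22, 2.22, 2.79, 3.14, 3.14, 3.14].

INTERFACE

Orientations are given as [roll, pitch, yaw] about the fixed x, y, z axes, in that order (R = Rz(yaw) Ry(pitch) Rx(roll)).
In Python, from rig import * gives the robot as it stands.
- The arm moves only by the tool play_rows, never from a script. Its argument "moves" is a list of rows, each a list of 3 entries, a list of its own where there are three numbers: the shift along the tool's x, y, z in m, then the turn, a rotation vector about the tool's x, y, z in rad, then the opening in per cent of the stroke, from 0 (shut) to 100 (fully open). In form: [[[x, y, z], [rx, ry, rz], fingers], ...]. A call has 1 to 20 rows; each row shifts and turns the commanded pose from where the row before left it, along the tool's axes as they then stand; what a row does not reach is not made up. A row lasts 1/10 s, in which the tool goes at most 50 mm and 8.59 degrees, less where a joint would pass 70% of its speed; a pose out of reach is approached as far as the arm can. A call is refused whole if a number of a shift passes 0.05 or a number of a turn 0.15, either way. A call with a gripper value outside its range is refused whole. The fingers move at their own pace and stop on an object; "squeeze" is the grip in N (left out, the last holds). Time passes only in rows, so rows that do not move let the fingers close. It gives the time, the measured TCP pose, the force and the opening at its end, in the units of the state.
- sense(): the state, without advancing time (a new reading comes with each control period).
- grab_frame(name): name is "scene" or "side" or "wrist"; returns a dict with "pixels" (384x512x3 uint8, red, green, blue), "intrinsics" (3x3 intrinsics, pixels), "R" (3x3) and "t" (3): a world point X has camera coordinates R X + t. Camera axes: x right, y down, z forward; pixel columns grow to the right and rows downward; lengths in mm; the calibration is good to about 2 mm. The wrist camera is an equidistant fisheye: a pixel r from the principal point sees the ray r / f radians off the axis. A picture is of the moment at which its call begins. There is no depth.
- sign_off(): hands the job in, once; it reports no verdict.
The state is a dict: "clock": time; "qpos": joint angles; "qvel": joint speeds; "joint_efforts": joint torques, N m; "eef_pos": TCP position; "tcp_rot": TCP orientation; "contact_force": force on the tool from outside, world axes, zero at the start; "wrist_torque": the same for the moment, N m; "opening": opening from 0.0 (shut) to 1.0 (fully open).
Only numpy, scipy, OpenCV 4.12 (cv2) and the standard library are available. Lean on these libraries where they do the work, as an engineer would, in place of code of your own. Each camera call takes 0.05 s, during which the arm holds its last target. There are 200 camera calls.

## Working session

There is one attempt and no reset: what is moved stays moved. The work goes in short steps, Python scripts to look and compute and a tool call to move; the robot and the scene stay as the last step left them, time stands still between calls to the robot, and variables do not carry over. Pictures are saved under pics/ and viewed, about 8 in all and at most 12, crops included, and the job is handed in when it is done.

Besides the shell and the picture viewer there is one more tool, called as name(argument=value, ...) on one line, values as JSON. play_rows: Moves the arm, as the interface text tells. Its arguments: {"type":"object","properties":{"moves":{"type":"array"},"squeeze":{"type":"number"}},"required":["moves"]}

```bash
mkdir -p pics; ls
python3 - <<'E'
from rig import *
import cv2,numpy as np
s=sense();print(s)
for n in("scene","side"):
    f=grab_frame(n);np.savez(f"pics/{n}0.npz",**f);cv2.imwrite(f"pics/{n}0.png",f["pixels"][:,:,::-1])
    print(n,f["intrinsics"],f["R"],f["t"])
E
```

```text
pics
{'clock': 0.0, 'qpos': array([-1.31139247e+00,  3.53662104e-01,  1.63412979e+00,  2.14978671e-05,
        1.15520598e+00, -2.40319850e-03]), 'qvel': array([ 2.01755720e-05,  3.78302514e-04, -1.18302877e-03,  2.33490328e-04,
       -1.44568266e-03,  4.70050890e-04]), 'joint_efforts': array([-3.28417635e-03, -6.05262208e+01, -3.42069983e+01, -1.30739531e-04,
        9.11899551e-03, -1.98966501e-05]), 'eef_pos': array([ 161.64888455, -603.24060183,  230.55482934]), 'tcp_rot': array([-3.14018749e+00, -2.30326616e-05,  2.61798345e-01]), 'contact_force': array([-0.00026457,  0.25900584, -0.23417691]), 'wrist_torque': array([ 0.00943556, -0.02350864,  0.01591693]), 'opening': 1.0050673958417669}
scene [[397.58759457   0.         260.44205977]
 [  0.         397.58759457 194.19863769]
 [  0.           0.           1.        ]] [[ 0.88654422  0.46234109 -0.01673512]
 [ 0.2535563  -0.51581723 -0.81831644]
 [-0.38697358  0.72123041 -0.57452428]] [-521.26525246  -29.77475844 1879.37607759]
side [[480.20624047   0.         255.61396227]
 [  0.         480.20624047 189.56808167]
 [  0.           0.           1.        ]] [[ 0.97375305 -0.22752601  0.00607614]
 [-0.1229041  -0.54809235 -0.82733872]
 [ 0.19157136  0.80487682 -0.56167047]] [-570.62756624  188.2856952  1700.48766267]
```

View pics/scene0.png

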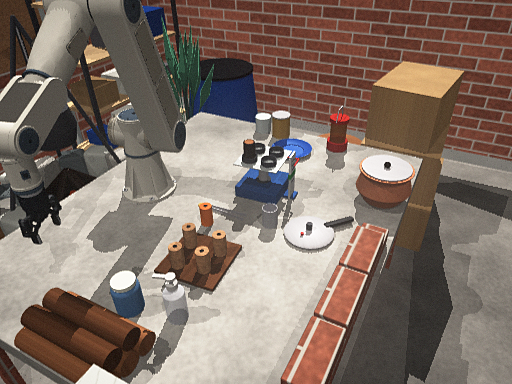

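View pics/side0.png

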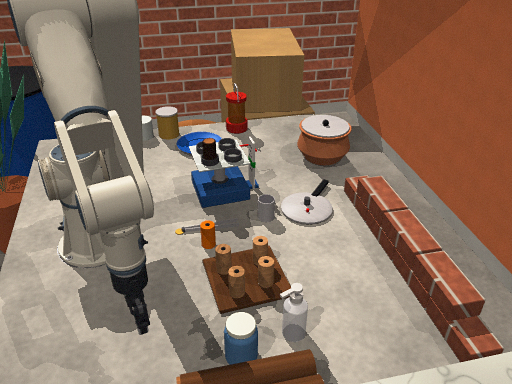

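The scene view shows four brown logs on the dark board (tops at about 189,228; 219,237; 176,246; 203,252), the orange decoy at (206,213), and the scale at (265,170) with the billet at (250,150). The side view shows the logs at (223,250), (260,243), (236,272), (266,262). Next I'll enlarge both.

Run:
```python
import cv2,numpy as np
a=cv2.imread("pics/scene0.png");b=cv2.imread("pics/side0.png")
r=lambda c:cv2.resize(c,(400,300),interpolation=cv2.INTER_CUBIC)
im=np.vstack([np.hstack([r(a[215:290,150:250]),r(a[130:205,225:325])]),np.hstack([r(b[225:315,195:315]),r(b[130:205,180:280])])])
cv2.imwrite("pics/crop1.png",im)
```

```text
(no output)
```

View pics/crop1.png

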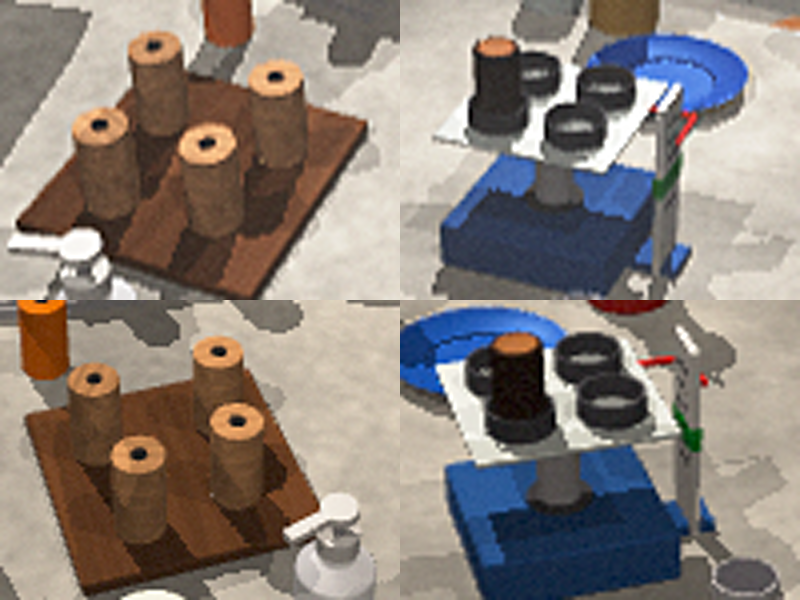

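The enlargement gives the hole marks and the ring tops. I'll triangulate those and cross-check them against the known heights.

```bash
cat > h.py <<'E'
import numpy as np,cv2
def ray(f,u,v):
    R,t,K=f["R"],f["t"],f["intrinsics"]; d=R.T@np.linalg.inv(K)@[u,v,1]; return -R.T@t,d/np.linalg.norm(d)
def plane(f,u,v,z):
    c,d=ray(f,u,v); return c+d*(z-c[2])/d[2]
def tri(rs):
    A=sum(np.eye(3)-np.outer(d,d) for c,d in rs);b=sum((np.eye(3)-np.outer(d,d))@c for c,d in rs)
    p=np.linalg.solve(A,b); return p,[round(float(np.linalg.norm(np.cross(p-c,d))),1) for c,d in rs]
def proj(f,X):
    p=f["R"]@np.asarray(X,float)+f["t"]; q=f["intrinsics"]@p; return q[:2]/q[2]
E
python3 - <<'E'
from h import *
np.set_printoptions(precision=1,suppress=True)
S=dict(np.load("pics/scene0.npz"));D=dict(np.load("pics/side0.npz"))
def top(f,u,v,r=9):
    hsv=cv2.cvtColor(f["pixels"],cv2.COLOR_RGB2HSV);m=(hsv[...,2]>165)&(hsv[...,0]<20)&(hsv[...,1]>70)
    m=cv2.morphologyEx(m.astype('uint8'),cv2.MORPH_CLOSE,np.ones((5,5)))
    y,x=np.mgrid[:384,:512];w=(m>0)&(abs(x-u)<=r)&(abs(y-v)<=6);return x[w].mean(),y[w].mean(),w.sum()
Ls=[(188.25,226.25),(218.75,234),(174.75,246.25),(201.5,250.75),(249.2,141.7)]
Ld=[(223.2,248.7),(260.1,240.6),(236.4,271.2),(265.8,261.3),(209.2,141.5)]
for a,b in zip(Ls,Ld):
    A=top(S,*a);B=top(D,*b)
    print(np.array(A),np.array(B),"hole",*tri([ray(S,*a),ray(D,*b)]),"top",*tri([ray(S,*A[:2]),ray(D,*B[:2])]))
for a,b in [((276.5,150),(227,143)),((268.75,160),(233.2,153.5))]:
    print("ring",*tri([ray(S,*a),ray(D,*b)]))
# pan corners: scene left/right/.. crop coords
for n,f,o,pts in (("S",S,(225,130),[(33,137),(205,170)]),("D",D,(180,130),[(75,165),(278,135),(40,65)])):
    for p in pts: print(n,"pancorner z~170",plane(f,o[0]+p[0]/4,o[1]+p[1]/4,170))
# blue base mask: lower hull
E
```

```text
[188.  226.4  85. ] [222.7 248.2 114. ] hole [ 420.8 -253.7  108.2] [0.6, 0.6] top [ 419.6 -253.1  108.2] [0.6, 0.6]
[218.4 233.9  98. ] [259.8 240.  116. ] hole [ 544.3 -238.4  106. ] [0.7, 0.7] top [ 543.6 -239.1  107.9] [0.4, 0.4]
[174.6 246.  102. ] [235.8 271.  140. ] hole [ 441.9 -362.   107.1] [0.1, 0.1] top [ 440.4 -360.9  107.2] [0.3, 0.3]
[201.3 250.5 113. ] [265.6 261.  139. ] hole [ 538.2 -338.7  106.4] [0.1, 0.1] top [ 537.5 -338.8  107.7] [0.1, 0.1]
[248.5 141.2  33. ] [208.4 140.5  35. ] hole [448.2 174.3 262.3] [1.3, 1.3] top [445.6 173.9 265.8] [0.0, 0.0]
ring [530.8 269.8 195.2] [1.2, 1.2]
ring [538.5 178.4 195.8] [0.4, 0.4]
S pancorner z~170 [397.4 118.1 170. ]
S pancorner z~170 [592.9 138.9 170. ]
D pancorner z~170 [397.  121.7 170. ]
D pancorner z~170 [592.2 133.2 170. ]
D pancorner z~170 [387.8 318.5 170. ]
```

play_rows(moves=[[[0,0,0],[0,0,0.131],100],[[0,0,0],[0,0,0.131],100],[[0.026,-0.035,0],[0,0,0],100],[[0.026,-0.035,0],[0,0,0],100],[[0.026,-0.035,0],[0,0,0],100],[[0.026,-0.035,0],[0,0,0],100],[[0.026,-0.035,0],[0,0,0],100],[[0.026,-0.035,0],[0,0,0],100],[[0.026,-0.035,0],[0,0,0],100],[[0.026,-0.035,0],[0,0,0],100],[[0.026,-0.035,0],[0,0,0],100],[[0.026,-0.035,0],[0,0,0],100],[[0,0,0],[0,0,0],100],[[0,0,0],[0,0,0],100]], squeeze=30)

```text
clock: 1.5
eef_pos: [422.1, -252.9, 231.1]
tcp_rot: [-3.142, 0.001, 0.002]
contact_force: [-1.2, -0.3, -0.2]
opening: 1.0
```

```bash
cat >> h.py <<'E'
def fray(f,u,v):
    K=f["intrinsics"];x=np.array([(u-K[0,2])/K[0,0],(v-K[1,2])/K[1,1]]);th=np.linalg.norm(x)
    d=np.r_[x/max(th,1e-9)*np.sin(th),np.cos(th)];return -f["R"].T@f["t"],f["R"].T@d
def fproj(f,X):
    p=f["R"]@np.asarray(X,float)+f["t"];r=np.hypot(p[0],p[1]);th=np.arctan2(r,p[2]);K=f["intrinsics"]
    return np.array([K[0,2]+K[0,0]*th*p[0]/r,K[1,2]+K[1,1]*th*p[1]/r])
def fplane(f,u,v,z):
    c,d=fray(f,u,v);return c+d*(z-c[2])/d[2]
E
python3 - <<'E'
from rig import *
from h import *
np.set_printoptions(precision=1,suppress=True)
f=grab_frame("wrist");s=sense();print(s["clock"],s["eef_pos"],s["tcp_rot"],s["contact_force"],-f["R"].T@f["t"])
cv2.imwrite("pics/w1.png",f["pixels"][:,:,::-1]);np.savez("pics/w1.npz",**f)
for X in [(420,-253.5,105),(544,-239,105),(441,-361,105),(538,-339,105)]:print(fproj(f,X))
E
```

```text
1.55 [ 421.6 -253.7  231.1] [3.1 0.  0. ] [ 0.  -0.1  0.1] [ 505.9 -252.5  374.1]
[254.7 182. ]
[238.5  48.4]
[364.9 162. ]
[348.8  59.3]
```

View pics/w1.png

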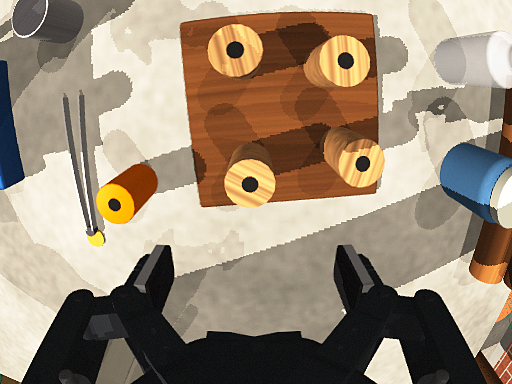

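The wrist view shows the hole marks at (250,184), (235,50), (362,163) and (346,61), within 5 px of the predictions. The decoy is at (115,205), off the board.

Run:
```python
from h import *
np.set_printoptions(precision=1,suppress=True)
f=dict(np.load("pics/w1.npz"));g=f["pixels"].sum(2)
for u,v in[(250,184),(235,50),(362,163),(346,61)]:
    y,x=np.mgrid[:384,:512];w=(g<150)&(np.hypot(x-u,y-v)<13)
    print(x[w].mean(),y[w].mean(),w.sum(),fplane(f,x[w].mean(),y[w].mean(),105))
print(fproj(f,(421.6,-253.7,105)))
```

```text
249.5 184.14361702127658 188 [ 417.8 -248.5  105. ]
234.70776255707761 49.55707762557078 219 [ 543.  -235.6  105. ]
362.4390243902439 163.35365853658536 164 [ 439.5 -358.5  105. ]
345.2135416666667 60.328125 192 [ 536.8 -335.5  105. ]
[254.9 180.4]
```

play_rows(moves=[[[-0.0025,-0.0025,0.035],[0,0,0],100],[[0,0,0.035],[0,0,0],100],[[0,0,0.035],[0,0,0],100],[[0,0,0.035],[0,0,0],100],[[0,0,0.02],[0,0,0],100],[[0,0,0.015],[0,0,0],100],[[0,0,0],[0,0,0],100],[[0,0,0],[0,0,0],40],[[0,0,0],[0,0,0],40],[[0,0,0],[0,0,0],40],[[0,0,0],[0,0,0],40],[[0,0,0],[0,0,0],40],[[0,0,0],[0,0,0],40]], squeeze=30)

```text
clock: 2.85
eef_pos: [419.8, -251.8, 57.3]
tcp_rot: [3.14, -0.001, 0.0]
contact_force: [-1.7, -0.1, 6.3]
opening: 0.578
```

play_rows(moves=[[[0,0,-0.02],[0,0,0],40],[[0,0,-0.045],[0,0,0],40],[[0,0,-0.045],[0,0,0],40],[[0,0,-0.045],[0,0,0],40],[[0,0,-0.045],[0,0,0],40],[[0,0,-0.045],[0,0,0],40],[[0,0,-0.04],[0,0,0],40],[[0,-0.01,0],[0,0,0],40],[[0,-0.045,0],[0,0,0],40],[[0,-0.045,0],[0,0,0],40],[[0,-0.045,0],[0,0,0],40],[[0,-0.045,0],[0,0,0],40],[[0,-0.045,0],[0,0,0],40],[[0,-0.045,0],[0,0,0],40],[[0,-0.045,0],[0,0,0],40],[[0,0,0],[0,0,0],40],[[0,0,0],[0,0,0],40],[[0,0,0],[0,0,0],40]])

```text
clock: 4.65
eef_pos: [419.0, 73.1, 340.8]
tcp_rot: [3.141, 0.001, -0.0]
contact_force: [-1.3, -0.2, -1.4]
opening: 0.579
```

Run:
```python
from rig import *
from h import *
np.set_printoptions(precision=2,suppress=True)
F=[]
for n in("scene","side","wrist"):
    f=grab_frame(n);np.savez(f"pics/{n}2.npz",**f);F.append(f);s=sense();print(s["clock"],s["contact_force"])
print(s["eef_pos"],s["opening"])
S,D,W=F
a=cv2.resize(S["pixels"][120:210,220:320],(400,360),interpolation=cv2.INTER_CUBIC);b=cv2.resize(W["pixels"],(400,300))
d=cv2.resize(D["pixels"][120:195,180:280],(400,300),interpolation=cv2.INTER_CUBIC)
w=W["pixels"][0:300,0:400]
im=np.zeros((600,800,3),'uint8');im[:300,:400]=a[:300];im[300:,:400]=d;im[:300,400:]=w;im[300:,400:]=b
cv2.imwrite("pics/c2.png",im[:,:,::-1])
```

```text
4.7 [ 0.66 -0.63 -2.6 ]
4.75 [ 0.39 -0.43 -1.5 ]
4.8 [-0.12 -0.27 -1.71]
[419.36  72.61 341.13] 0.5768190205332873
```

View pics/c2.png

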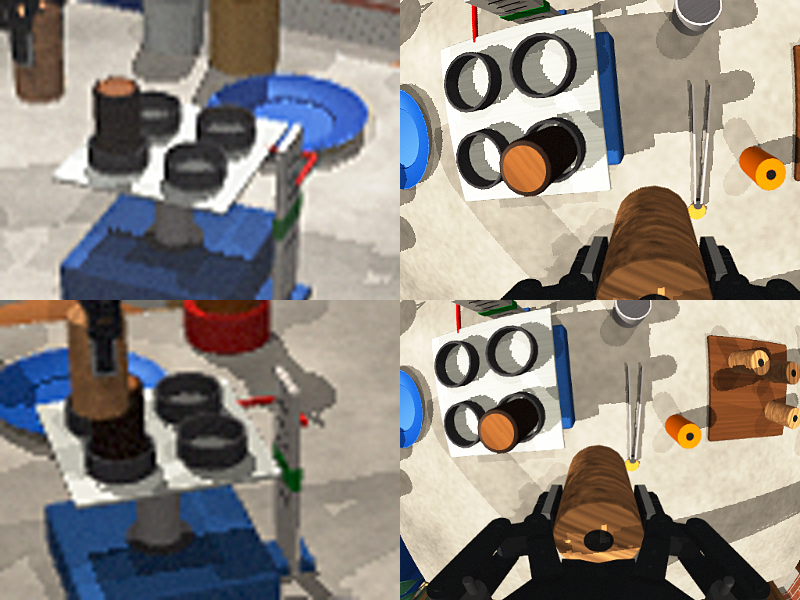

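The log is held upright. In the wrist view, ring tops d and b are centred at about (72,81) and (144,65), and c is partly hidden at about (82,157). The decoy and tongs are undisturbed. I'll convert these to ring positions.

Run:
```python
from h import *
np.set_printoptions(precision=1,suppress=True)
f=dict(np.load("pics/wrist2.npz"))
for n,u,v in[("d",72,81),("b",144,65),("c",82,157),("a",154,150)]:print(n,fplane(f,u,v,194))
# ring-top outer contours from dark mask for b,d
hsv=cv2.cvtColor(f["pixels"],cv2.COLOR_RGB2HSV)
m=((hsv[...,2]<75)).astype('uint8');m[190:]=0
cs,_=cv2.findContours(m[:200,:220],cv2.RETR_CCOMP,cv2.CHAIN_APPROX_NONE)
for c in cs:
    if cv2.contourArea(c)>400:
        e=cv2.fitEllipse(c);print(np.array(e[0]),np.array(e[1]),fplane(f,*e[0],194))
# pan corners (floor 171) and billet top (261)
for u,v in[(192,11),(210,188),(65,202),(42,50)]:print("corner",fplane(f,u,v,171))
print("billet",fplane(f,126,167,261))
hx=(598-400)*512/400,(540-300)*384/300
print("held hole",hx,fplane(f,*hx,341+48))
```

```text
d [527.5 269.9 194. ]
b [533.6 181.7 194. ]
c [441.4 265.7 194. ]
a [445.7 175.6 194. ]
[ 77.9 161. ] [38.6 49.3] [437.1 272.3 194. ]
[138.8 149. ] [ 61.9 106.9] [447.3 192.6 194. ]
[65.  80.8] [37.4 52.3] [529.1 279.8 194. ]
[52.  82.4] [67.4 91.2] [530.2 299.  194. ]
[142.8  65.7] [57.6 59.7] [533. 183. 194.]
corner [591.4 136.7 171. ]
corner [396.3 122.  171. ]
corner [377.5 321.5 171. ]
corner [576.3 332.5 171. ]
billet [445.5 178.3 261. ]
held hole (253.44, 307.2) [418.   73.1 389. ]
```

play_rows(moves=[[[0.022,-0.0396,0],[0,0,0],40],[[0.022,-0.0396,0],[0,0,0],40],[[0.022,-0.0396,0],[0,0,0],40],[[0.022,-0.0396,0],[0,0,0],40],[[0.022,-0.0396,0],[0,0,0],40],[[0,0,0],[0,0,0],40],[[0,0,0.04],[0,0,0],40],[[0,0,0.03],[0,0,0],40],[[0,0,0.02],[0,0,0],40],[[0,0,0.006],[0,0,0],40],[[0,0,0],[0,0,0],40],[[0,0,0],[0,0,0],40]])

```text
clock: 6.0
eef_pos: [530.3, 271.4, 246.5]
tcp_rot: [-3.141, -0.002, -0.001]
contact_force: [0.1, 1.6, -2.5]
opening: 0.575
```

```bash
cat > look.py <<'E'
from rig import *
from h import *
import sys
np.set_printoptions(precision=2,suppress=True)
k=sys.argv[1];F=[]
for n in("scene","side","wrist"):
    f=grab_frame(n);np.savez(f"pics/{n}{k}.npz",**f);F.append(f["pixels"]);s=sense();print(s["clock"],s["contact_force"])
print(s["eef_pos"],s["opening"])
S,D,W=F;r=lambda a:cv2.resize(a,(400,300),interpolation=cv2.INTER_CUBIC)
im=np.vstack([np.hstack([r(S[120:195,230:330]),r(W)]),np.hstack([r(D[120:195,180:280]),r(S[200:320,120:280])])])
cv2.imwrite(f"pics/c{k}.png",im[:,:,::-1])
E
python3 look.py 3
```

```text
6.05 [ 0.54  1.38 -1.29]
6.1 [ 0.26 -0.19 -2.02]
6.15 [-0.23  0.02 -2.21]
[530.14 271.88 246.7 ] 0.5818370435657897
```

View pics/c3.png

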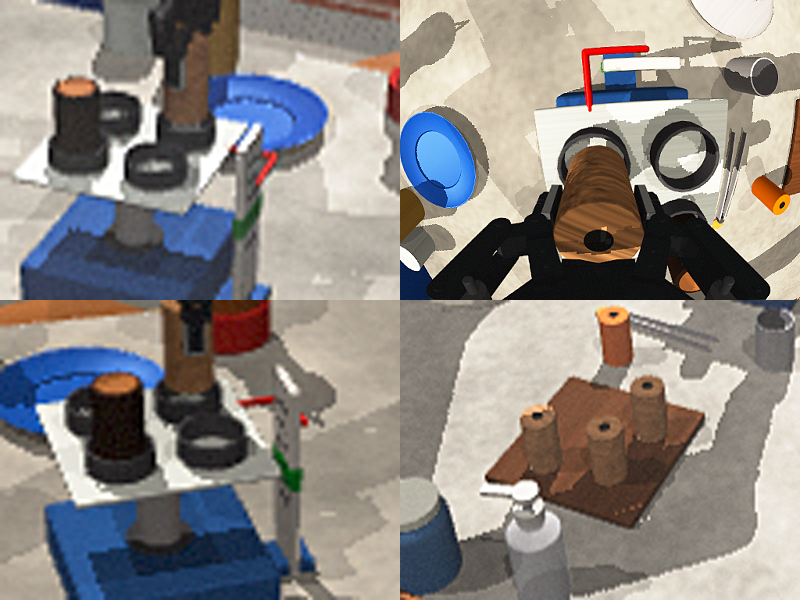

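Three logs remain on the board. The held log hovers just over ring d, with the wrist view showing the ring centre about 4 display px left of the log axis. I'll put a number on that.

Run:
```python
from h import *
np.set_printoptions(precision=1,suppress=True)
f=dict(np.load("pics/wrist3.npz"))
print("b",fplane(f,363.5,198,194)); 
for u in (556,630): print("d edge",fplane(f,(u-400)*1.28,150*1.28,194))
for u in (650,718): print("b edge",fplane(f,(u-400)*1.28,155*1.28,194))
print("log axis hole",fplane(f,198*1.28,240*1.28,294))
for X in[(528.8,272,194),(535,182.3,194)]:
    print(fproj(f,X)/1.28)
for u in (568,627): print("log edge",fplane(f,(u-400)*1.28,160*1.28,204))
```

```text
b [539.5 191.1 194. ]
d edge [544.4 310.4 194. ]
d edge [544.3 243.6 194. ]
b edge [539.4 224.7 194. ]
b edge [538.7 153.4 194. ]
log axis hole [528.2 272.2 294. ]
[198.4 166. ]
[291.8 158.9]
log edge [538.7 298.4 204. ]
log edge [538.7 247.2 204. ]
```

Run:
```python
from h import *
im=[]
for n,(x0,y0) in(("scene",(255,120)),("side",(205,120))):
    f=dict(np.load(f"pics/{n}3.npz"));p=f["pixels"][y0:y0+50,x0:x0+50]
    im.append(cv2.resize(p,(400,400),interpolation=cv2.INTER_NEAREST))
w=dict(np.load("pics/wrist3.npz"))["pixels"][130:290,170:440]
im=np.vstack([np.hstack(im)[:330],cv2.resize(w,(456,270))[:, :].copy() if 0 else np.pad(cv2.resize(w,(456,270)),((0,0),(0,344),(0,0)))])
cv2.imwrite("pics/c4.png",im[:,:,::-1])
```

```text
(no output)
```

View pics/c4.png

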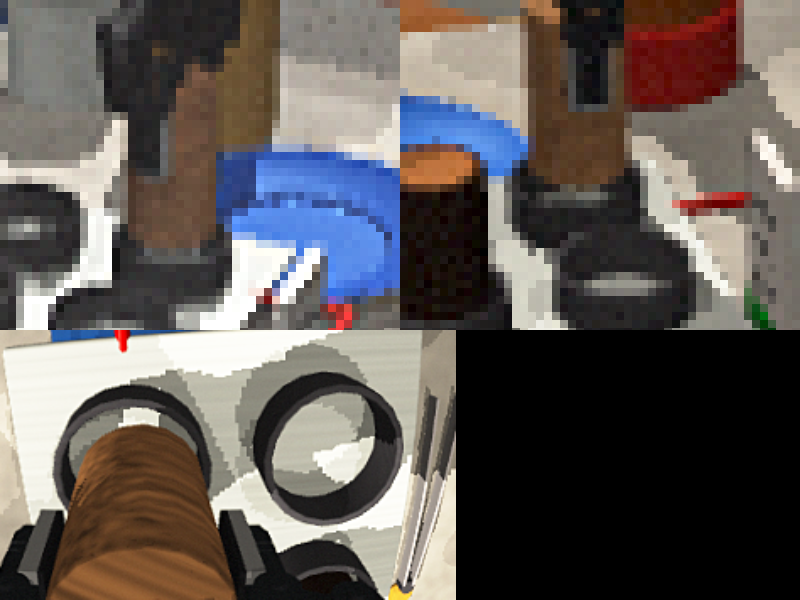

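play_rows(moves=[[[0,0,0.012],[0,0,0],40],[[0,0,0.012],[0,0,0],40],[[0,0,0.004],[0,0,0],40],[[0,0,0.004],[0,0,0],40],[[0,0,0.004],[0,0,0],40],[[0,0,0.004],[0,0,0],40],[[0,0,0.004],[0,0,0],40],[[0,0,0.004],[0,0,0],40],[[0,0,0],[0,0,0],40],[[0,0,0],[0,0,0],40],[[0,0,0],[0,0,0],40],[[0,0,0],[0,0,0],40]])

```text
clock: 7.35
eef_pos: [529.5, 271.7, 197.5]
tcp_rot: [-3.142, -0.0, -0.0]
contact_force: [-0.9, 0.6, 0.5]
opening: 0.582
```

```bash
python3 look.py 5
cat > ptr.py <<'E'
from h import *
import sys
# red pointer / green band rows in both views
for k in sys.argv[1:]:
  for n,(x0,x1,y0,y1) in(("scene",(280,310,140,215)),("side",(232,262,120,200))):
    p=np.load(f"pics/{n}{k}.npz")["pixels"];h=cv2.cvtColor(p,cv2.COLOR_RGB2HSV)[y0:y1,x0:x1]
    o=[]
    for lo,hi in((0,6),(50,75)):
        m=(h[...,0]>=lo)&(h[...,0]<=hi)&(h[...,1]>120)&(h[...,2]>50)
        y,x=np.nonzero(m);o+= [len(y),np.round([x.mean()+x0,y.mean()+y0],1),y.min()+y0,y.max()+y0] if len(y) else [0]
    print(k,n,o)
E
python3 ptr.py 2 3 5
```

```text
7.4 [-0.75  0.14 -0.36]
7.45 [-1.33 -0.39 -0.7 ]
7.5 [-0.23 -1.14 -0.14]
[529.49 271.71 197.43] 0.5818037708047401
2 scene [21, array([295.9, 160.8]), np.int64(157), np.int64(166), 2, array([293.5, 171. ]), np.int64(170), np.int64(172)]
2 side [162, array([240.2, 129.5]), np.int64(120), np.int64(151), 24, array([252.1, 163.5]), np.int64(158), np.int64(167)]
3 scene [21, array([295.7, 160.9]), np.int64(157), np.int64(166), 6, array([292. , 173.7]), np.int64(170), np.int64(178)]
3 side [155, array([240.5, 130. ]), np.int64(120), np.int64(151), 26, array([252. , 163.2]), np.int64(158), np.int64(167)]
5 scene [18, array([294.8, 164.3]), np.int64(160), np.int64(169), 11, array([291.1, 174.1]), np.int64(170), np.int64(178)]
5 side [157, array([240.5, 129.9]), np.int64(120), np.int64(154), 31, array([251.6, 162.8]), np.int64(158), np.int64(167)]
```

play_rows(moves=[[[0,0,0.002],[0,0,0],40],[[0,0,0.001],[0,0,0],55],[[0,0,0],[0,0,0],60],[[0,0,0],[0,0,0],66],[[0,0,0],[0,0,0],74],[[0,0,0],[0,0,0],80],[[0,0,0],[0,0,0],80],[[0,0,-0.03],[0,0,0],80],[[0,0,-0.045],[0,0,0],80],[[0,0,-0.045],[0,0,0],80],[[-0.01,0.03,-0.03],[0,0,0],80],[[-0.01,0.045,0],[0,0,0],80],[[0,0.045,0],[0,0,0],80],[[0,0.045,0],[0,0,0],80],[[0,0.045,0],[0,0,0],80],[[0,0,0],[0,0,0],80]])

```text
clock: 9.1
eef_pos: [509.1, 57.3, 344.6]
tcp_rot: [3.14, -0.0, -0.004]
contact_force: [-0.8, 0.4, 0.5]
opening: 0.803
```

```bash
python3 look.py 6; python3 ptr.py 6
```

```text
9.15 [ 0.68  0.65 -0.15]
9.2 [-0.2  0.1 -0.2]
9.25 [ 0.19 -0.33  0.06]
[509.47  61.81 344.4 ] 0.799016928080981
6 scene [16, array([294.9, 164.3]), np.int64(160), np.int64(169), 4, array([291. , 173.8]), np.int64(171), np.int64(176)]
6 side [106, array([242.5, 131.2]), np.int64(120), np.int64(155), 28, array([251.8, 163.1]), np.int64(158), np.int64(167)]
```

View pics/c6.png

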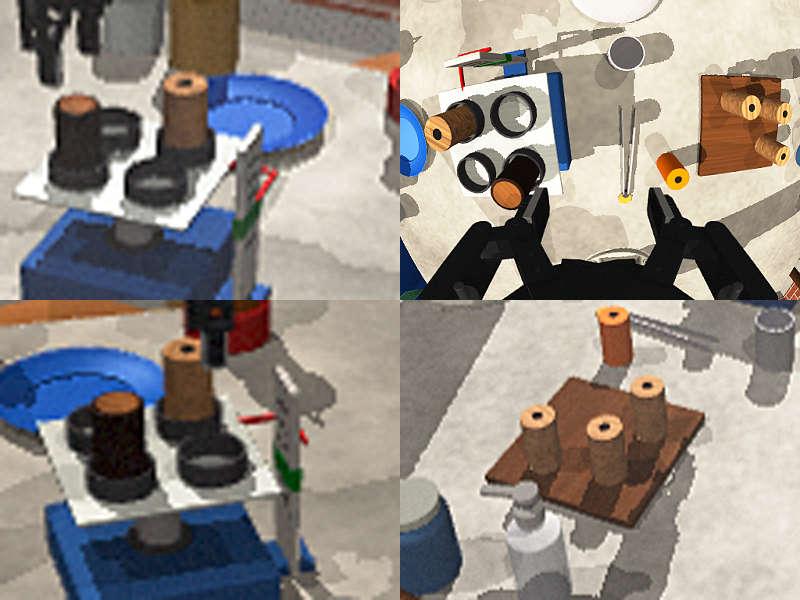

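play_rows(moves=[[[0.005,0.0427,0],[0,0,0],100],[[0.005,0.0427,0],[0,0,0],100],[[0.005,0.0427,0],[0,0,0],100],[[0.005,0.0427,0],[0,0,0],100],[[0.005,0.0427,0],[0,0,0],100],[[0.005,0.0427,0],[0,0,0],100],[[0.004,0.0427,0],[0,0,0],100],[[0,0,0.04],[0,0,0],100],[[0,0,0.045],[0,0,0],100],[[0,0,0.045],[0,0,0],100],[[0,0,0.02],[0,0,0],100],[[0,0,0],[0,0,0],100],[[0,0,0],[0,0,0],100]])

```text
clock: 10.55
eef_pos: [544.3, -236.3, 194.7]
tcp_rot: [-3.141, -0.0, 0.001]
contact_force: [0.0, 0.3, 0.6]
opening: 0.997
```

Run:
```python
from rig import *
from h import *
np.set_printoptions(precision=1,suppress=True)
f=grab_frame("wrist");print(sense()["eef_pos"],sense()["opening"])
y,x=np.mgrid[:384,:512];g=f["pixels"].sum(2)
c=fproj(f,(542,-236,105));print(c)
w=((g<150)&(np.hypot(x-c[0],y-c[1])<45)).astype('uint8')
n,l,st,ce=cv2.connectedComponentsWithStats(w)
for i in range(1,n):
    if st[i,4]>40: print(st[i],ce[i],fplane(f,*ce[i],105))
# pan: billet & log tops from scene/side, colour top centroids
for k,tops in(("0",[((248.5,141.2),(208.4,140.5))]),("6",[((249.5,145.5),(209.3,146)),((276,141),(226.5,132.5))])):
    S=dict(np.load(f"pics/scene{k}.npz"));D=dict(np.load(f"pics/side{k}.npz"))
    for a,b in tops:
        o=[]
        for F,p in((S,a),(D,b)):
            h=cv2.cvtColor(F["pixels"],cv2.COLOR_RGB2HSV)
            m=(h[...,2]>120)&(h[...,0]<20)&(h[...,1]>70)&(abs(x-p[0])<=7)&(abs(y-p[1])<=4.5);o.append((x[m].mean(),y[m].mean()))
        print(k,np.array(o).ravel(),*tri([ray(S,*o[0]),ray(D,*o[1])]))
```

```text
[ 544.8 -236.7  195.7] 1.0013544038335496
[253.8 195.5]
[244 186  19  18 251] [253.2 194.8] [ 542.6 -235.5  105. ]
0 [248.7 141.2 208.7 140.2] [446.8 173.5 266.6] [0.2, 0.2]
6 [248.9 145.5 208.7 145.1] [445.9 175.3 245.2] [0.3, 0.3]
6 [275.8 140.4 225.1 131.7] [525.6 273.9 241.7] [0.9, 0.9]
```

play_rows(moves=[[[-0.0015,0,0.045],[0,0,0],100],[[0,0,0.045],[0,0,0],100],[[0,0,0.03],[0,0,0],100],[[0,0,0.018],[0,0,0],100],[[0,0,0],[0,0,0],100],[[0,0,0],[0,0,0],40],[[0,0,0],[0,0,0],40],[[0,0,0],[0,0,0],40],[[0,0,0],[0,0,0],40],[[0,0,0],[0,0,0],40],[[0,0,-0.02],[0,0,0],40],[[0,0,-0.045],[0,0,0],40],[[0,0,-0.045],[0,0,0],40],[[0,0,-0.045],[0,0,0],40],[[0,0,-0.045],[0,0,0],40],[[0,0,-0.045],[0,0,0],40],[[0,0,-0.04],[0,0,0],40],[[0,0,0],[0,0,0],40],[[0,0,0],[0,0,0],40],[[0,0,0],[0,0,0],40]])

```text
clock: 12.6
eef_pos: [541.0, -236.9, 340.2]
tcp_rot: [-3.141, 0.002, -0.0]
contact_force: [0.2, 0.2, -2.3]
opening: 0.578
```

Run:
```python
from rig import *
import numpy as np
F=[]
for i in range(6): grab_frame("side");F.append(sense()["contact_force"])
s=sense();print(np.mean(F,0),np.std(F,0),s["eef_pos"],s["opening"],s["clock"])
```

```text
[-0.29519631 -0.01063843 -1.40547595] [0.56463444 0.51629919 0.37040099] [ 541.60102003 -237.0940765   340.38226332] 0.5781456883511364 12.9
```

play_rows(moves=[[[-0.0007,-0.0466,0],[0,0,0],40],[[-0.0007,-0.0466,0],[0,0,0],40],[[-0.0007,-0.0466,0],[0,0,0],40],[[-0.0007,-0.0466,0],[0,0,0],40],[[-0.0007,-0.0466,0],[0,0,0],40],[[-0.0007,-0.0466,0],[0,0,0],40],[[-0.0007,-0.0466,0],[0,0,0],40],[[-0.0007,-0.0466,0],[0,0,0],40],[[-0.0007,-0.0466,0],[0,0,0],40],[[0,0,0],[0,0,0],40],[[0,0,0],[0,0,0],40],[[0,0,0.04],[0,0,0],40],[[0,0,0.04],[0,0,0],40],[[0,0,0.025],[0,0,0],40],[[0,0,0.01],[0,0,0],40],[[0,0,0],[0,0,0],40],[[0,0,0],[0,0,0],40]])

```text
clock: 14.6
eef_pos: [536.6, 181.9, 227.6]
tcp_rot: [-3.141, -0.002, -0.001]
contact_force: [0.6, 0.0, -0.7]
opening: 0.577
```

```bash
cat > zoom.py <<'E'
from rig import *
from h import *
import sys
k=sys.argv[1];im=[]
for n,(x0,y0) in(("scene",(245,130)),("side",(200,125))):
    f=grab_frame(n);np.savez(f"pics/{n}{k}.npz",**f);p=f["pixels"][y0:y0+50,x0:x0+50]
    im.append(cv2.resize(p,(400,400),interpolation=cv2.INTER_NEAREST))
f=grab_frame("wrist");np.savez(f"pics/wrist{k}.npz",**f);w=f["pixels"][130:290,140:410]
im=np.vstack([np.hstack(im)[:330],np.pad(cv2.resize(w,(456,270)),((0,0),(0,344),(0,0)))])
cv2.imwrite(f"pics/z{k}.png",im[:,:,::-1]);s=sense();print(s["eef_pos"],s["contact_force"],s["clock"])
E
python3 zoom.py 7
```

```text
[536.5777282  182.32643362 227.90649046] [ 0.56896738  0.91335022 -1.2513123 ] 14.75
```

View pics/z7.png

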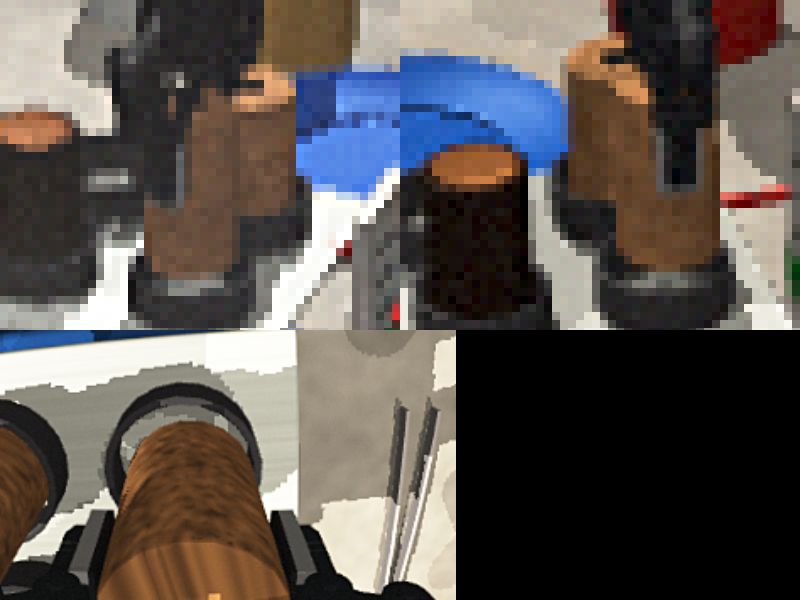

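In the scene view the log is centred at 192 against the ring at 191, and in the side view 667 against 669 (8x pixels), so it is centred to under 1 mm. I'll lower it.

play_rows(moves=[[[0,0,0.014],[0,0,0],40],[[0,0,0.012],[0,0,0],40],[[0,0,0.004],[0,0,0],40],[[0,0,0.004],[0,0,0],40],[[0,0,0.004],[0,0,0],40],[[0,0,0.004],[0,0,0],40],[[0,0,0.004],[0,0,0],40],[[0,0,0.004],[0,0,0],40],[[0,0,0],[0,0,0],40],[[0,0,0],[0,0,0],40],[[0,0,0],[0,0,0],40]])

```text
clock: 15.85
eef_pos: [535.6, 182.2, 176.5]
tcp_rot: [-3.142, -0.0, -0.0]
contact_force: [-1.9, -1.2, 0.0]
opening: 0.579
```

Run:
```python
from rig import *
import numpy as np
F=[]
for i in range(6): grab_frame("side");F.append(sense()["contact_force"])
s=sense();print(np.mean(F,0),s["eef_pos"],s["opening"],s["clock"])
```

```text
[-1.39992079  0.03025916  0.13995774] [535.61008692 182.20860314 176.36842495] 0.5807079502321618 16.15
```

play_rows(moves=[[[0,0,0],[0,0,0],55],[[0,0,0],[0,0,0],62],[[0,0,0],[0,0,0],70],[[0,0,0],[0,0,0],78],[[0,0,0],[0,0,0],78],[[0,0,-0.02],[0,0,0],78],[[0,0,-0.045],[0,0,0],78],[[0,0,-0.045],[0,0,0],78],[[0,0,-0.045],[0,0,0],78],[[0,0.03,-0.015],[0,0,0],78],[[0,0.045,0],[0,0,0],78],[[0,0.045,0],[0,0,0],78],[[0,0.045,0],[0,0,0],78],[[0,0.045,0],[0,0,0],78],[[0,0.045,0],[0,0,0],78],[[0,0,0],[0,0,0],78],[[0,0,0],[0,0,0],78]])

```text
clock: 17.85
eef_pos: [535.4, -73.6, 346.2]
tcp_rot: [-3.141, -0.0, -0.003]
contact_force: [0.1, -0.8, -0.7]
opening: 0.777
```

```bash
python3 look.py 8; python3 ptr.py 6 8
python3 - <<'E'
import cv2,numpy as np
S=np.load("pics/scene8.npz")["pixels"];D=np.load("pics/side8.npz")["pixels"];W=np.load("pics/wrist8.npz")["pixels"]
r=lambda a:cv2.resize(a,(400,300),interpolation=cv2.INTER_CUBIC)
im=np.vstack([np.hstack([r(S[125:200,230:330]),r(S[150:195,265:325])]),np.hstack([r(D[120:195,180:280]),r(D[135:180,210:270])])])
cv2.imwrite("pics/c8b.png",im[:,:,::-1])
E
```

```text
17.9 [0.32 0.25 0.39]
17.95 [ 0.43  1.49 -0.73]
18.0 [ 0.29 -0.12 -0.09]
[535.57 -71.74 346.26] 0.7809851278326927
6 scene [16, array([294.9, 164.3]), np.int64(160), np.int64(169), 4, array([291. , 173.8]), np.int64(171), np.int64(176)]
6 side [106, array([242.5, 131.2]), np.int64(120), np.int64(155), 28, array([251.8, 163.1]), np.int64(158), np.int64(167)]
8 scene [14, array([295.4, 168.1]), np.int64(164), np.int64(173), 4, array([289.8, 176. ]), np.int64(173), np.int64(178)]
8 side [85, array([237.7, 132.5]), np.int64(123), np.int64(159), 30, array([251.6, 162.9]), np.int64(158), np.int64(167)]
```

View pics/c8b.png

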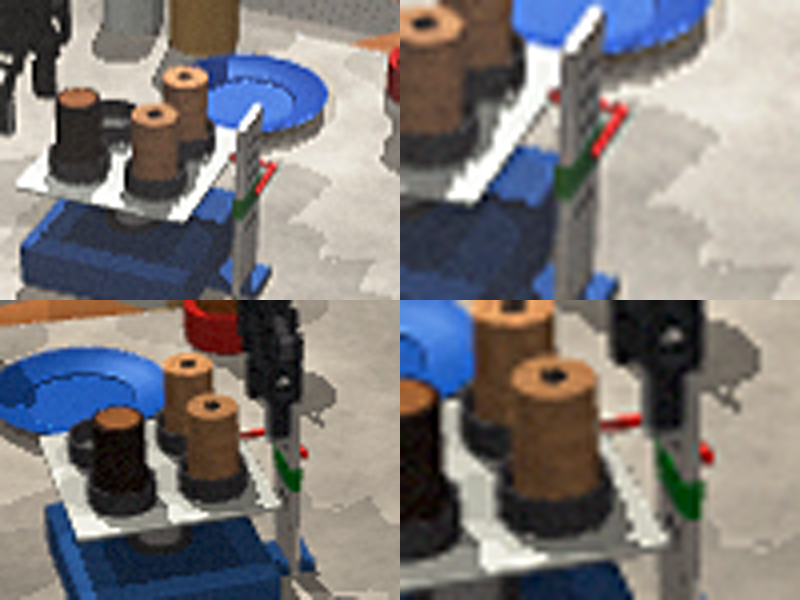

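Both placed logs stand upright in rings d and b with the billet undisturbed. The pointer is still just above the green band (side zoom: red tip at row ~455, band from ~450–515 sloping). I'll work out the sag in numbers.

Run:
```python
from h import *
np.set_printoptions(precision=2,suppress=True)
y,x=np.mgrid[:384,:512]
S=dict(np.load("pics/scene8.npz"));D=dict(np.load("pics/side8.npz"))
# tops found from blobs of light brown in window
def tops(F,x0,x1,y0,y1):
    h=cv2.cvtColor(F["pixels"],cv2.COLOR_RGB2HSV);m=((h[...,2]>120)&(h[...,0]<20)&(h[...,1]>70)&(x>x0)&(x<x1)&(y>y0)&(y<y1)).astype('uint8')
    m=cv2.morphologyEx(m,cv2.MORPH_CLOSE,np.ones((3,3)))
    n,l,st,ce=cv2.connectedComponentsWithStats(m);return [(ce[i].round(1),st[i,4]) for i in range(1,n) if st[i,4]>15]
a=tops(S,240,285,138,162);b=tops(D,200,240,130,152);print(a,b)
a.sort(key=lambda t:t[0][0]);b.sort(key=lambda t:t[0][0])
for X,n,p,q in [((446,174),"billet",(249.3,149.4),(209.3,149.5)),((530,272),"d",None,None),((535,182),"b",None,None)]:
    # one-view heights: known xy, solve z from row
    for nm,F,L in(("S",S,a),("D",D,b)):
        zs=np.arange(190,270,.5);pr=np.array([proj(F,(*X,z)) for z in zs])
        c=min(L,key=lambda t:np.abs(pr[:,0]-t[0][0]).min()+0.3*abs(pr[:,1].mean()-t[0][1]))[0]
        print(n,nm,c,"top z",np.interp(-c[1],-pr[:,1],zs),"sag",280-np.interp(-c[1],-pr[:,1],zs))
# pointer px/mm: strip at centre+135x'
P=np.array([487+135*.9976,224+9.5])
for F,nm in((S,"S"),(D,"D")): print(nm,"px/mm",(proj(F,(*P,130))-proj(F,(*P,150)))[1]/20)
# green band top/bottom expected rows & strip top
for z in(215,): print(proj(S,(*P,z)),proj(D,(*P,z)))
```

```text
[(array([275.9, 143.9]), np.int32(52)), (array([248.8, 148.8]), np.int32(37)), (array([268.3, 153.4]), np.int32(58))] [(array([226.6, 135.5]), np.int32(61)), (array([232.7, 146.1]), np.int32(67)), (array([209., 149.]), np.int32(41))]
billet S [248.8 148.8] top z 229.40853819827942 sag 50.591461801720584
billet D [209. 149.] top z 229.55247868188295 sag 50.447521318117055
d S [275.9 143.9] top z 225.5200841396826 sag 54.47991586031739
d D [226.6 135.5] top z 226.38168100755465 sag 53.61831899244535
b S [268.3 153.4] top z 224.6480216906605 sag 55.3519783093395
b D [232.7 146.1] top z 226.88272449692252 sag 53.11727550307748
S px/mm 0.1966267476929488
D px/mm 0.21553575376680242
[292.14 154.4 ] [251.26 140.2 ]
```

Sag is about 55 mm (start 18–19, plus 36.9 mm from the pointer's movement), so it is below the band. A third log of 135–215 g brings it to 70–79 mm, inside the band. Before grasping I'll check the clearance to the jar and dispenser.

Run:
```python
from h import *
np.set_printoptions(precision=0,suppress=True)
S=dict(np.load("pics/scene0.npz"));D=dict(np.load("pics/side0.npz"));W=dict(np.load("pics/w1.npz"))
print("spout tip",*tri([ray(S,153,275),ray(D,281,296)]),"pump top",*tri([ray(S,170,276),ray(D,297,289)]))
print("jar top",*tri([ray(S,122,279),ray(D,240,323)]))
print("spout w",fplane(W,437,72,180))
```

```text
spout tip [ 523. -554.  183.] [0.9, 0.9] pump top [ 571. -537.  182.] [2.8, 2.8]
jar top [ 409. -577.  133.] [0.4, 0.4]
spout w [ 529. -386.  180.]
```

play_rows(moves=[[[0.0004,0.044,0],[0,0,0],100],[[0.0004,0.044,0],[0,0,0],100],[[0.0004,0.044,0],[0,0,0],100],[[0.0004,0.044,0],[0,0,0],100],[[0.0004,0.044,0],[0,0,0],100],[[0,0.044,0],[0,0,0],100],[[0,0,0],[0,0,0],100],[[0,0,0.04],[0,0,0],100],[[0,0,0.045],[0,0,0],100],[[0,0,0.045],[0,0,0],100],[[0,0,0.02],[0,0,0],100],[[0,0,0],[0,0,0],100]])

```text
clock: 19.2
eef_pos: [536.3, -333.9, 192.7]
tcp_rot: [-3.138, 0.005, 0.002]
contact_force: [-0.0, 0.3, 0.8]
opening: 1.003
```

Run:
```python
from rig import *
from h import *
np.set_printoptions(precision=1,suppress=True)
f=grab_frame("wrist");print(sense()["eef_pos"],sense()["opening"])
y,x=np.mgrid[:384,:512];g=f["pixels"].sum(2)
c=fproj(f,(537,-337,105))
w=((g<150)&(np.hypot(x-c[0],y-c[1])<30)).astype('uint8')
n,l,st,ce=cv2.connectedComponentsWithStats(w)
for i in range(1,n):
    if st[i,4]>40: print(st[i],ce[i],fplane(f,*ce[i],105))
```

```text
[ 537.6 -334.9  195.3] 0.9981481913232737
[248 185  18  17 249] [256.3 192.9] [ 536.6 -335.3  105. ]
```

play_rows(moves=[[[0,0.001,0.045],[0,0,0],100],[[0,0,0.045],[0,0,0],100],[[0,0,0.03],[0,0,0],100],[[0,0,0.018],[0,0,0],100],[[0,0,0],[0,0,0],100],[[0,0,0],[0,0,0],40],[[0,0,0],[0,0,0],40],[[0,0,0],[0,0,0],40],[[0,0,0],[0,0,0],40],[[0,0,0],[0,0,0],40],[[0,0,-0.02],[0,0,0],40],[[0,0,-0.045],[0,0,0],40],[[0,0,-0.045],[0,0,0],40],[[0,0,-0.045],[0,0,0],40],[[0,0,-0.045],[0,0,0],40],[[0,0,-0.045],[0,0,0],40],[[0,0,-0.04],[0,0,0],40],[[0,0,0],[0,0,0],40],[[0,0,0],[0,0,0],40],[[0,0,0],[0,0,0],40]])

```text
clock: 21.25
eef_pos: [536.8, -337.3, 342.1]
tcp_rot: [-3.141, 0.002, -0.0]
contact_force: [-0.2, 1.1, -1.9]
opening: 0.582
```

Run:
```python
from rig import *
import numpy as np
F=[]
for i in range(6): grab_frame("side");F.append(sense()["contact_force"])
s=sense();print(np.mean(F,0),s["eef_pos"],s["opening"],s["clock"])
```

```text
[-0.08318778  0.37127099 -1.54307784] [ 537.3085371  -337.64374188  342.33338679] 0.5822075696214116 21.55
```

play_rows(moves=[[[-0.007,-0.0431,0],[0,0,0],40],[[-0.007,-0.0431,0],[0,0,0],40],[[-0.007,-0.0431,0],[0,0,0],40],[[-0.007,-0.0431,0],[0,0,0],40],[[-0.007,-0.0431,0],[0,0,0],40],[[-0.007,-0.0431,0],[0,0,0],40],[[-0.007,-0.0431,0],[0,0,0],40],[[-0.007,-0.0431,0],[0,0,0],40],[[-0.007,-0.0431,0],[0,0,0],40],[[-0.007,-0.0431,0],[0,0,0],40],[[-0.007,-0.0431,0],[0,0,0],40],[[-0.007,-0.0431,0],[0,0,0],40],[[-0.007,-0.0431,0],[0,0,0],40],[[-0.007,-0.0431,0],[0,0,0],40],[[0,0,0],[0,0,0],40],[[0,0,0],[0,0,0],40],[[0,0,0.03],[0,0,0],40],[[0,0,0.02],[0,0,0],40],[[0,0,0],[0,0,0],40],[[0,0,0],[0,0,0],40]])

```text
clock: 23.55
eef_pos: [440.0, 264.7, 293.7]
tcp_rot: [3.141, 0.0, -0.001]
contact_force: [0.2, -0.8, -0.9]
opening: 0.581
```

Run:
```python
from rig import *
print(sense()["eef_pos"],sense()["clock"],sense()["opening"])
```

```text
[440.0037454  264.68788547 293.67413329] 23.55 0.5811092761506399
```

play_rows(moves=[[[-0.0005,-0.001,0.03],[0,0,0],40],[[0,0,0.03],[0,0,0],40],[[0,0,0.017],[0,0,0],40],[[0,0,0.008],[0,0,0],40],[[0,0,0],[0,0,0],40],[[0,0,0],[0,0,0],40]])

```text
clock: 24.15
eef_pos: [440.1, 266.9, 209.7]
tcp_rot: [-3.141, -0.002, -0.0]
contact_force: [0.7, 0.2, -0.9]
opening: 0.583
```

```bash
python3 zoom.py 9
```

```text
[439.83985817 267.00438487 209.52632273] [-0.61278781 -0.11404216 -0.97570906] 24.3
```

View pics/z9.png

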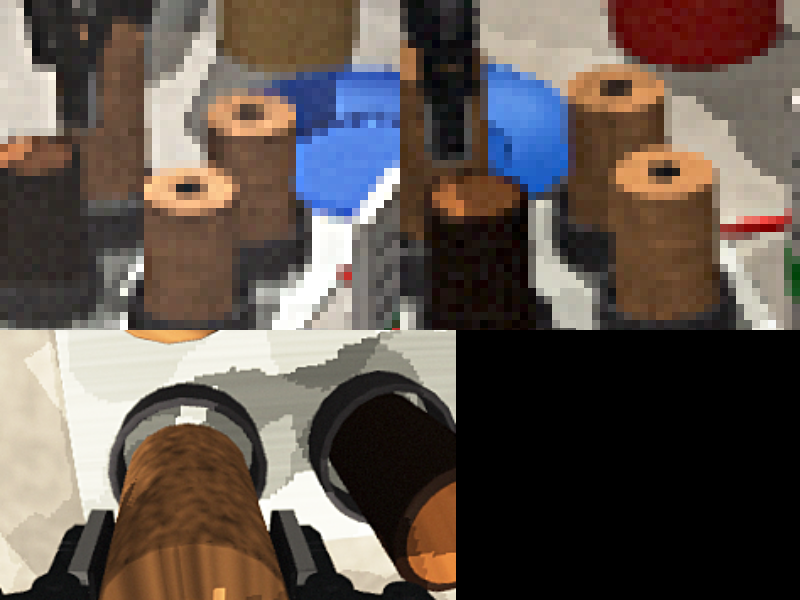

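The wrist view shows ring c (188) centred on the log (190), with the same front gap as in the earlier good placements. I'll lower it.

play_rows(moves=[[[0.001,0,0.013],[0,0,0],40],[[0,0,0.012],[0,0,0],40],[[0,0,0.004],[0,0,0],40],[[0,0,0.004],[0,0,0],40],[[0,0,0.004],[0,0,0],40],[[0,0,0.004],[0,0,0],40],[[0,0,0.004],[0,0,0],40],[[0,0,0.004],[0,0,0],40],[[0,0,0],[0,0,0],40],[[0,0,0],[0,0,0],40],[[0,0,0],[0,0,0],40]])

```text
clock: 25.4
eef_pos: [440.2, 266.7, 159.5]
tcp_rot: [-3.141, -0.0, -0.0]
contact_force: [-2.0, -1.0, 0.4]
opening: 0.579
```

Run:
```python
from rig import *
import numpy as np
F=[]
for i in range(6): grab_frame("side");F.append(sense()["contact_force"])
s=sense();print(np.mean(F,0),s["eef_pos"],s["opening"],s["clock"])
```

```text
[-0.63047435 -0.9226184   0.50557117] [440.18132665 266.66375564 159.37706578] 0.57753436265122 25.7
```

play_rows(moves=[[[0,0,-0.002],[0,0,0],40],[[0,0,0],[0,0,0],40],[[0,0,0],[0,0,0],55],[[0,0,0],[0,0,0],62],[[0,0,0],[0,0,0],70],[[0,0,0],[0,0,0],78],[[0,0,0],[0,0,0],78],[[0,0,-0.02],[0,0,0],78],[[0,0,-0.04],[0,0,0],78],[[0,0,-0.045],[0,0,0],78],[[0,0,-0.045],[0,0,0],78],[[0,0,-0.035],[0,0,0],78],[[0,0.04,0],[0,0,0],78],[[0,0.045,0],[0,0,0],78],[[0,0.045,0],[0,0,0],78],[[0,0.045,0],[0,0,0],78],[[0,0.045,0],[0,0,0],78],[[0,0.045,0],[0,0,0],78],[[0,0,0],[0,0,0],78],[[0,0,0],[0,0,0],78]])

```text
clock: 27.7
eef_pos: [440.0, 0.8, 346.4]
tcp_rot: [-3.141, -0.0, -0.003]
contact_force: [0.4, -0.4, 0.4]
opening: 0.779
```

```bash
python3 look.py 10; python3 ptr.py 3 6 8 10
python3 - <<'E'
import cv2,numpy as np
S=np.load("pics/scene10.npz")["pixels"];D=np.load("pics/side10.npz")["pixels"]
r=lambda a:cv2.resize(a,(400,300),interpolation=cv2.INTER_CUBIC)
im=np.vstack([np.hstack([r(S[125:200,230:330]),r(S[200:320,120:280])]),np.hstack([r(D[120:195,180:280]),r(D[135:180,215:275])])])
cv2.imwrite("pics/c10b.png",im[:,:,::-1])
E
```

```text
27.75 [-0.15  0.33  0.09]
27.8 [ 0.11  0.26 -0.16]
27.85 [ 1.04 -0.36  0.81]
[440.11   2.6  346.26] 0.7777231751493882
3 scene [21, array([295.7, 160.9]), np.int64(157), np.int64(166), 6, array([292. , 173.7]), np.int64(170), np.int64(178)]
3 side [155, array([240.5, 130. ]), np.int64(120), np.int64(151), 26, array([252. , 163.2]), np.int64(158), np.int64(167)]
6 scene [16, array([294.9, 164.3]), np.int64(160), np.int64(169), 4, array([291. , 173.8]), np.int64(171), np.int64(176)]
6 side [106, array([242.5, 131.2]), np.int64(120), np.int64(155), 28, array([251.8, 163.1]), np.int64(158), np.int64(167)]
8 scene [14, array([295.4, 168.1]), np.int64(164), np.int64(173), 4, array([289.8, 176. ]), np.int64(173), np.int64(178)]
8 side [85, array([237.7, 132.5]), np.int64(123), np.int64(159), 30, array([251.6, 162.9]), np.int64(158), np.int64(167)]
10 scene [15, array([295.2, 171.6]), np.int64(167), np.int64(176), 5, array([292.8, 172.6]), np.int64(170), np.int64(175)]
10 side [148, array([240. , 130.3]), np.int64(120), np.int64(163), 30, array([251.6, 162.9]), np.int64(158), np.int64(167)]
```

View pics/c10b.png

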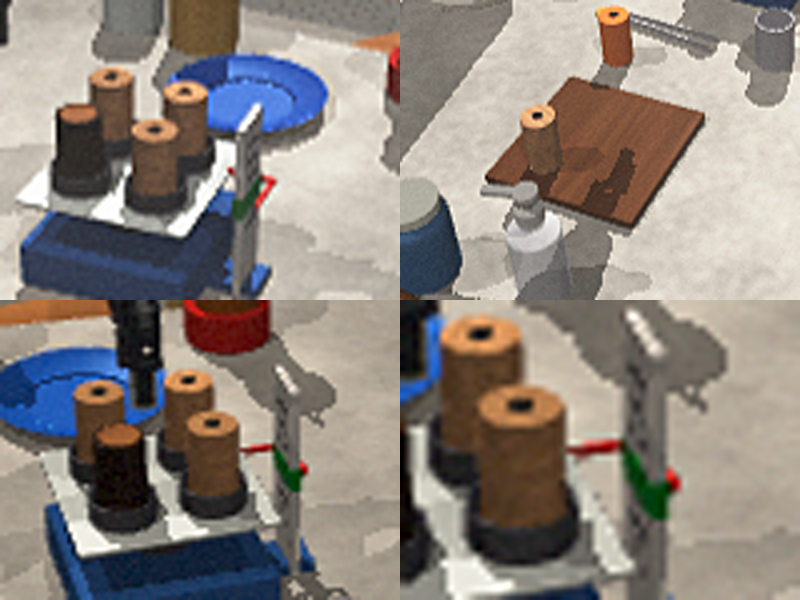

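play_rows(moves=[[[0,0,0],[0,0,0],78],[[0,0,0],[0,0,0],78],[[0,0,0],[0,0,0],78],[[0,0,0],[0,0,0],78],[[0,0,0],[0,0,0],78]])

```text
clock: 28.35
eef_pos: [440.1, 1.8, 346.3]
tcp_rot: [-3.142, 0.0, 0.0]
contact_force: [0.2, 1.1, 0.1]
opening: 0.78
```

```bash
python3 look.py 11; python3 ptr.py 11; python3 -c "
from rig import *
print(sign_off())"
```

```text
28.4 [ 0.68  0.18 -0.37]
28.45 [ 0.57 -0.01 -0.7 ]
28.5 [-0.5   0.09  0.05]
[440.07   1.63 346.27] 0.7796486193035878
11 scene [15, array([294.7, 171.2]), np.int64(167), np.int64(176), 7, array([292.4, 173. ]), np.int64(170), np.int64(178)]
11 side [154, array([240.1, 130.5]), np.int64(120), np.int64(163), 30, array([251.6, 162.9]), np.int64(158), np.int64(167)]
the job is handed in; nothing more can be done
None
```

I stood three logs upright in rings d, b and c, and the pointer came to rest in the green band. The billet stayed in ring a, the fourth log stayed on the board, and the job was handed in at about 28.5 s of the 72 s.

- **Pan travel:** it works out to about 72–73 mm, against the 58–83 mm band. That is a starting sag of 18–19 mm plus about 54 mm of pointer movement, good to roughly 2 mm. In the side view the pointer tip sits mid-band, at row 163 against 158–167.
- **At rest:** two looks 0.65 s apart agreed to 0.4 px in the scene view.
- **Logs and bystanders:** in the last pictures viewed, all three logs and the billet look upright in their rings. The decoy, tongs, tumbler, plate and dispenser look unmoved. The jar and cooker lid were not checked closely at the end.
- **Disagreements:** the wrist camera placed the rings and logs up to 7 mm off from the two fixed cameras. I centred each log on its ring by comparing the two directly in the same picture, instead of relying on absolute positions. At the third set-down the force reading showed a slight over-press (+0.5 N), so I raised the arm 2 mm before letting go.

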